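# Clamp a painting panel in the bench holder

## Task

Lay the small painted panel flat, picture up, on the plywood holder, and slide it under the fixed metal lip until its end meets the sprung stop hidden in the pocket. Then slide the clamp toe up so that its nose covers the panel's other end and press it just enough that the panel stays snugly pinched between stop and toe after you let go: a light preload of about 5 N, never driving the sprung stop to the end of its travel. Leave the jar, the cup and the sanding block where they are.

Things in the scene. Friction and masses are not known exactly. Their poses are not given: they have to be found in the camera images.
- panel: Painting panel: flat wood, 60 mm (x) by 120 mm (y), 14 mm thick, white face up with a flower, about 0.14 kg, loose. Starts flat on the black table to the right of the holder. Origin: centre of its underside. Either end may go under the lip. Grip it across the 60 mm.
- holder: Plywood board 130 mm (x) by 320 mm (y), 12 mm thick, fixed flat on the table, no side rails. Origin: centre of its underside; y runs from the toe end to the lip end. From y = 100 to 160 mm stands an aluminium bridge 96 mm wide: two cheeks and a roof. Under it is a pocket 64 mm wide and 16.5 mm high above the board, mouth toward -y, slightly flared.
- lip (a point): Middle of the front lower edge of the bridge's roof, the lip: x = 0, y = 100 mm, z = 28.5 mm in the holder's frame, axes as the holder's. The roof is 8 mm thick, its top 36.5 mm above the table.
- stop: Bracket of the sprung stop, hidden in the pocket (origin y = 150, z = 20 mm in the holder's frame). Before it a flat pad faces -y on a spring: about 5 N/mm, no initial force, 4.5 mm travel (22 N). Where the pad rests changes every time and is NOT reported: its face is 12 to 36 mm in from the lip's edge; find it by feel. Its spring pushes an unclamped panel back until slack.
- toe: Clamp toe: aluminium block 44 mm wide, 40 mm long. Slides only along the holder's y; shoulder from y = -64 (starts within 12 mm of it) to +31 mm. Dry friction about 8 N: stays where left, holds 8 N. Origin: foot of the shoulder face, on the board's top; axes as the holder's. The nose overhangs the shoulder by 12 mm toward +y, underside 17 mm, top 26 mm above the board.
- toe_grip (a point): Grip point on the toe's black upright post, on its axis: 22 mm behind the shoulder (-y), 52 mm above the board's top. The post is 16 mm wide (x), 26 mm long (y) and rises from 26 to 66 mm above the board.
- jar: A closed paint jar with a white cap, 48 mm across, 62 mm tall, standing beyond the holder. Origin: centre of its underside. Leave it alone.
- cup: A small white open cup, 48 mm across, 35 mm tall, standing beyond the holder. Origin: centre of its underside. Leave it alone.
- block: A cork-faced sanding block, 34 x 90 x 26 mm, lying on the robot's side of the holder. Origin: centre of its underside. Leave it alone.
Things that resemble listed ones, but are neither listed nor needed, are in the scene too. Several things look just like the panel: the one meant starts farthest from the robot's base.

How it is judged:
By the outcome, as a careful person would: the job done as asked, in the order asked, and still so for the second after the job is handed in, with the robot touching nothing.
It also fails if it takes over 72 s, if anything falls off the work surface, if the arm or the gripper's body presses on something with over 40 N, if the wrist force passes 120 N, or if a joint passes its speed limit or range.

## Robot

A 6-joint arm with a two-finger parallel gripper is mounted at the origin on the work surface. World frame = base frame: x ahead of the robot, y to its left, z up, the work surface at z = 0. Lengths are in m, angles in rad, forces in N, time in s.
With the tool pointing down it reaches from about 0.35 to 0.85 m from the base axis. Payload 8.1 kg.
Tool frame: the origin (TCP) lies at the very end of the fingers, on their centre line; the grasp point (between the pads) lies 19 mm behind it; z points along the fingers, y is the line along which they close (so a half turn about z gives the same grasp; the last joint's range is limited). The gripper opens to 93 mm and grips with 3 to 60 N. Pads are 15 mm wide; open, the fingers measure 128 mm over their backs; the gripper's body (75 mm by 188 mm) begins 65 mm behind the grasp point.
Start: joints at [1.097, 0.13, 1.488, -0, 1.523, -0.085], TCP at [0.227, 0.555, 0.183] pointing down, gripper open.
Joint ranges: [-2.96, 2.96], [-0.89, 2.26], [0.02, 2.5], [-1.34, 4.48], [0, 2.73], [-2.66, 2.66]. Speed limits (rad/s): [2.39, 2.39, 2.79, 3.14, 3.14, 3.14].

## Interface

Orientations are given as a rotation vector (axis times angle).
In Python, from plant import monitor, eyes, ticket gives the robot as it stands.
- The arm moves only by the tool arm_command, never from a script. Its argument "deltas" is a list that holds one entry, the list of rows, each a list of 6 numbers: the shift along the world's x, y, z in cm, then the turn, a rotation vector about the world's x, y, z in degrees. In form: [[[tx, ty, tz, rx, ry, rz], ...]]. A call has 1 to 12 rows; each row shifts and turns the commanded pose from where the row before left it; what a row does not reach is not made up. A row lasts 1/12 s, in which the tool goes at most 41.7 mm and 7.16 degrees, less where a joint would pass 70% of its speed; a pose out of reach is approached as far as the arm can. A call is refused whole if a number of a shift passes 4.17 or a number of a turn 7.16, either way. A call with a gripper value outside its range is refused whole. "gripper" is the opening, from -1 (shut) to 1 (fully open), set as the call begins (left out, the last holds). The fingers move at their own pace and stop on an object; "squeeze" is the grip in N (left out, the last holds). Time passes only in rows, so rows that do not move let the fingers close. It gives the time, the measured TCP pose, the force, the opening and the grip force at its end, in the units of the state.
- monitor.read_state(): the state, without advancing time (a new reading comes with each control period).
- eyes.read_camera(name): name is "scene" or "top" or "wrist"; returns the picture (384x512x3 uint8, blue, green, red); there is no depth.
- eyes.camera_model(name): a dict with "fx", "fy", "cx", "cy" (pixels), "k1" (the pictures are not rectified: a ray, as slopes to the right and down, at radius r is drawn at 1 + k1 r^2 times it, then the intrinsics apply), "rvec" (rotation vector, rad) and "tvec" (3), from world to camera coordinates, as OpenCV has them. Camera axes: x right, y down, z forward; pixel columns grow to the right and rows downward; lengths in m; the calibration is good to about 2 mm. A picture is of the moment at which its call begins: read the wrist's pose just before it. camera_model takes no time and is no camera call; for the wrist camera it gives the pose at the moment of the call.
- ticket.close_job(): hands the job in; it is judged then, once.
The state is a dict: "t": time; "q": joint angles; "dq": joint speeds; "joint_torque": joint torques, N m; "tool_pos": TCP position; "orientation": TCP orientation; "force": force on the tool from outside, world axes, zero at the start; "wrist_torque": the same for the moment, N m; "opening": finger opening in m; "gripper_force": force on a finger pad.
Only numpy, scipy, OpenCV 4.12 (cv2) and the standard library are available. Lean on these libraries where they do the work, as an engineer would, in place of code of your own. Each camera call takes 0.05 s, during which the arm holds its last target. There are 200 camera calls.

## Working session

There is one attempt and no reset: what is moved stays moved. The work goes in short steps, Python scripts to look and compute and a tool call to move; the robot and the scene stay as the last step left them, time stands still between calls to the robot, and variables do not carry over. Pictures are saved under pics/ and viewed, at most 10 in all, crops included, and the job is handed in when it is done.

Besides the shell and the picture viewer there is one more tool, called as name([rows], argument=value, ...), one row to a line, values as JSON. arm_command: Moves the arm, as the interface text tells. Its arguments: {"type":"object","properties":{"deltas":{"type":"array"},"gripper":{"type":"number"},"squeeze":{"type":"number"}},"required":["deltas"]}

```bash
mkdir -p pics; cat > h.py <<'E'
import numpy as np, cv2
from plant import monitor, eyes, ticket
def ray(name,u,v,m=None):
    m=m or eyes.camera_model(name)
    K=np.array([[m['fx'],0,m['cx']],[0,m['fy'],m['cy']],[0,0,1.]])
    p=cv2.undistortPoints(np.array([[[u,v]]],float),K,np.array([m['k1'],0,0,0.]))[0,0] 
    R=cv2.Rodrigues(np.array(m['rvec'],float))[0];t=np.array(m['tvec'],float)
    return -R.T@t, R.T@np.array([p[0],p[1],1.])
def onz(name,u,v,z,m=None):
    o,d=ray(name,u,v,m); return o+d*(z-o[2])/d[2]
def proj(name,P,m=None):
    m=m or eyes.camera_model(name)
    K=np.array([[m['fx'],0,m['cx']],[0,m['fy'],m['cy']],[0,0,1.]])
    return cv2.projectPoints(np.array(P,float).reshape(-1,3),np.array(m['rvec'],float),np.array(m['tvec'],float),K,np.array([m['k1'],0,0,0.]))[0][:,0]
def st():
    s=monitor.read_state()
    for k in('t','tool_pos','orientation','force','wrist_torque','opening','gripper_force','q'): print(k,np.round(s[k],4))
    return s
E
python3 - <<'E'
from h import *
st()
for n in('scene','top'):
    cv2.imwrite(f'pics/{n}0.png',eyes.read_camera(n)); m=eyes.camera_model(n); print(n,m)
E
```

```text
t 0.0
tool_pos [0.2271 0.5547 0.1818]
orientation [-6.0680e-01 -3.0819e+00  2.7000e-03]
force [ 0.3684  0.5297 -0.0234]
wrist_torque [-0.0449  0.0282 -0.0335]
opening 0.0929
gripper_force 0.0
q [ 1.0966  0.1311  1.4893  0.      1.523  -0.0854]
scene {'fx': 427.28672134661105, 'fy': 427.28672134661105, 'cx': 245.457189682944, 'cy': 192.50478980445027, 'k1': -0.15055629691841727, 'rvec': array([ 2.39672674,  0.89022221, -0.29472754]), 'tvec': array([-0.31893045, -0.20579501,  1.50863309])}
top {'fx': 370.4929117755086, 'fy': 370.4929117755086, 'cx': 254.2357373485435, 'cy': 189.251951494481, 'k1': 0.020600369316064987, 'rvec': array([ 2.1247856 , -2.17684012,  0.13659645]), 'tvec': array([-0.04026323,  0.4577595 ,  0.9006455 ])}
```

View pics/top0.png

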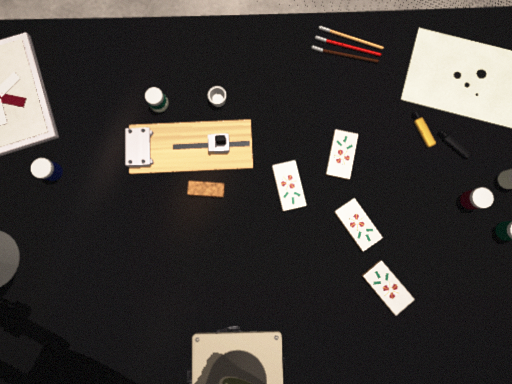

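View pics/scene0.png

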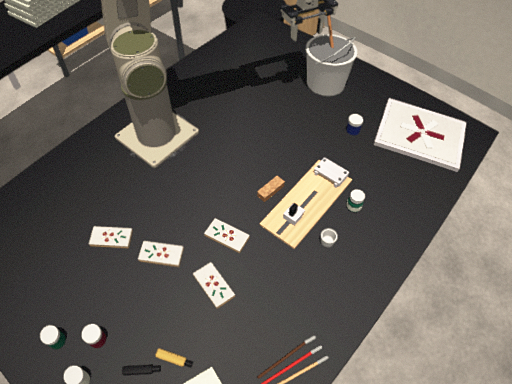

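The top view shows the holder at about (190,147), with its bridge at (138,147) and the toe at (219,143). The jar is at (156,98), the cup at (217,96) and the block at (206,188). Four things look like the panel: A (289,185), B (342,155), C (358,224) and D (388,287). B looks farthest from the base at about (237,375), so I'll measure all four.

```bash
python3 - <<'E'
from h import *
im=cv2.imread('pics/top0.png')
g=im.min(2)
mask=(g>110).astype(np.uint8); mask[:, :262]=0
mask=cv2.morphologyEx(mask,cv2.MORPH_CLOSE,np.ones((9,9)))
cs=cv2.findContours(mask,cv2.RETR_EXTERNAL,cv2.CHAIN_APPROX_NONE)[0]
for c in cs:
    a=cv2.contourArea(c)
    if 700<a<2500:
        P=np.array([onz('top',*p[0],0.014)[:2] for p in c])
        r=cv2.minAreaRect((P*1000).astype(np.float32)); b=cv2.boxPoints(r)
        e=[b[1]-b[0],b[2]-b[1]]; l=max(e,key=np.linalg.norm)
        print(np.round(c[:,0].mean(0)),'ctr',np.round(r[0],1),'size',np.round(r[1],1),'long dir deg',round(np.degrees(np.arctan2(l[1],l[0]))%180,2),'dist',round(np.hypot(*r[0]),1))
hm=cv2.inRange(cv2.cvtColor(im,cv2.COLOR_BGR2HSV),(12,60,110),(32,255,255)); hm[:,:120]=0; hm[:,260:]=0; hm[178:]=0
c=np.vstack(cv2.findContours(hm,cv2.RETR_EXTERNAL,cv2.CHAIN_APPROX_NONE)[0])
P=np.array([onz('top',*p[0],0.012)[:2] for p in c]);r=cv2.minAreaRect((P*1000).astype(np.float32))
print('holder',r, cv2.boxPoints(r))
a=cv2.resize(im[110:265,270:420],None,fx=3,fy=3,interpolation=cv2.INTER_CUBIC)
b=cv2.resize(im[110:185,115:265],(450*1,225),interpolation=cv2.INTER_CUBIC)
hh=cv2.resize(im[115:180,118:262],None,fx=5.5,fy=5.5,interpolation=cv2.INTER_CUBIC)
hh=cv2.resize(hh,(792,357))
cv2.imwrite('pics/hold.png',hh)
cv2.imwrite('pics/pan.png',a)
E
```

```text
[272. 357.] ctr [ 51.1 -84. ] size [ 47.7 115.6] long dir deg 178.83 dist 98.3
[388. 287.] ctr [ 208.3 -374. ] size [121.8  62. ] long dir deg 37.62 dist 428.1
[358. 224.] ctr [ 364.3 -310.7] size [122.3  62.3] long dir deg 32.7 dist 478.8
[289. 185.] ctr [ 468.  -139.7] size [122.5  62.2] long dir deg 11.61 dist 488.4
[342. 154.] ctr [ 546.4 -279.7] size [ 62.4 123. ] long dir deg 166.51 dist 613.8
[385.   5.] ctr [ 949.8 -418.3] size [668.4  37.8] long dir deg 88.33 dist 1037.8
holder ((577.1165161132812, 111.9971923828125), (132.2692108154297, 319.3118591308594), 1.2507601976394653) [[507.5127   270.17148 ]
 [514.48267  -49.064293]
 [646.72034  -46.177094]
 [639.75037  273.0587  ]]
```

View pics/hold.png

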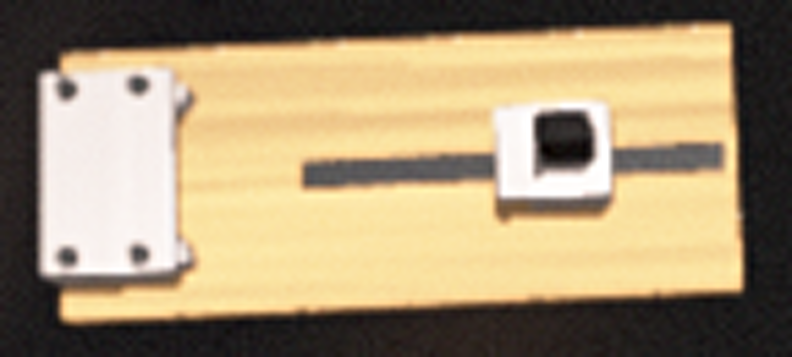

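View pics/pan.png

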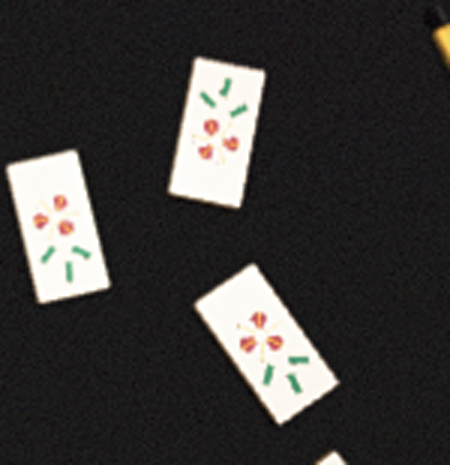

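B (342,155) measures 614 mm from the base. A is at 488, C at 479 and D at 428, so B is the panel. The enlarged crop shows it white, flower up, 60 x 120 and unobstructed. In the holder crop the bridge is at left with its flare tabs near crop column 183, and the toe post is near (563,137). Next I'll work out the tool yaw and the toe, and plan the first move, passing over the holder with the wrist camera.

```bash
python3 - <<'E'
from h import *
s=monitor.read_state(); R=cv2.Rodrigues(np.array(s['orientation']))[0]; print(np.round(R,3)); print('closing ang',np.degrees(np.arctan2(R[1,1],R[0,1])))
m=eyes.camera_model('wrist'); Rc=cv2.Rodrigues(np.array(m['rvec']))[0]; print('wrist cam pos',-Rc.T@m['tvec'],'fwd',Rc[2],'right',Rc[0], m['fx'],m['k1'])
# holder long edges, in top crop px -> full
f=lambda u,v:(118+u/5.5,115+v/5.493)
im=cv2.imread('pics/top0.png').astype(float)
def edge(u0,u1,vg,sgn):
    pts=[]
    for u in range(u0,u1):
        v0=vg(u); col=im[int(v0)-6:int(v0)+7,u,2]; d=np.diff(col)*sgn; d=np.clip(d,0,None); 
        pts.append((u,int(v0)-6+.5+(d*np.arange(12)).sum()/d.sum()))
    return np.array([onz('top',*p,0.012)[:2] for p in pts])
T=edge(152,248,lambda u:124.5-(u-130)*.045,1); B=edge(152,248,lambda u:173.7-(u-130)*.045,-1)
for E in(T,B):
    k=np.polyfit(E[:,1],E[:,0],1); print('edge slope deg',np.degrees(np.arctan(k[0])),'x at y=.112',np.polyval(k,.112),'res',np.std(E[:,0]-np.polyval(k,E[:,1])))
for n,p,z in[('roof front R',(176,70),.0365),('roof front L',(176,275),.0365),('nose fr',(496,107),.038),('nose fl',(500,200),.038),('toe back',(610,103),.038),('post',(566,135),.078)]:
    print(n,onz('top',*f(*p),z))
E
```

```text
[[-0.925  0.379 -0.001]
 [ 0.379  0.925 -0.002]
 [ 0.    -0.002 -1.   ]]
closing ang 67.72197149639072
wrist cam pos [0.15763678 0.58400665 0.38249547] fwd [ 0.25400597 -0.10513408 -0.96147168] right [ 3.79874105e-01  9.25037856e-01 -7.93273731e-04] 269.06416580502696 -0.008641404460425635
edge slope deg -1.2278524805947868 x at y=.112 0.6429796862975722 res 0.00031232426104144063
edge slope deg -1.3217627176619733 x at y=.112 0.5113556629117076 res 0.0002834434030325448
roof front R [0.62049198 0.21057956 0.0365    ]
roof front L [0.52364245 0.2094322  0.0365    ]
nose fr [0.59879007 0.06226402 0.038     ]
nose fl [0.55478438 0.06078261 0.038     ]
toe back [0.59937382 0.00958849 0.038     ]
post [0.57374852 0.02640644 0.078     ]
```

arm_command([
  [[2.8,-3.0,0,0,0,0.73],[2.8,-3.0,0,0,0,0.73],[2.8,-3.0,0,0,0,0.73],[2.8,-3.0,0,0,0,0.73],[2.8,-3.0,0,0,0,0.73],[2.8,-3.0,0,0,0,0.73],[2.8,-3.0,0,0,0,0.73],[2.8,-3.0,0,0,0,0.73],[2.8,-3.0,0,0,0,0.73],[2.8,-3.0,0,0,0,0.73],[2.8,-3.0,0,0,0,0.73],[2.8,-3.0,0,0,0,0.73]],
])

```text
t: 1.1
tool_pos: [0.5642, 0.1934, 0.1824]
orientation: [-0.369, -3.119, 0.0]
force: [-0.4, -0.1, 1.1]
opening: 0.0933
gripper_force: 0.0
```

arm_command([
  [[0,0,0,0,0,0],[0,0,0,0,0,0],[0,0,0,0,0,0]],
])

```text
t: 1.35
tool_pos: [0.563, 0.1951, 0.1822]
orientation: [-0.371, -3.118, 0.0]
force: [-0.5, -0.3, 0.4]
opening: 0.0931
gripper_force: 0.0
```

```bash
python3 - <<'E'
from h import *
import json
st(); m=eyes.camera_model('wrist'); im=eyes.read_camera('wrist'); cv2.imwrite('pics/w1.png',im)
json.dump({k:np.array(v).tolist() for k,v in m.items()},open('w1.json','w'))
Rz=lambda x,y,z:(np.array([.5772,.111,0])+np.array([[np.cos(.0222),-np.sin(.0222),0],[np.sin(.0222),np.cos(.0222),0],[0,0,1]])@np.array([x,y,z]))
P=[Rz(-.065,-.16,.012),Rz(.065,-.16,.012),Rz(.065,.16,.012),Rz(-.065,.16,.012),Rz(-.048,.1,.0365),Rz(.048,.1,.0365)]
print(np.round(proj('wrist',P,m),1))
v=cv2.cvtColor(im,cv2.COLOR_BGR2BGRA)[:,:,:3].copy()
for p in proj('wrist',P,m): cv2.circle(v,tuple(int(a) for a in np.round(p)),3,(255,0,255),1)
cv2.imwrite('pics/w1a.png',cv2.resize(v,None,fx=1.5,fy=1.5))
E
```

```text
t 1.35
tool_pos [0.563  0.1951 0.1822]
orientation [-3.7110e-01 -3.1182e+00  1.0000e-04]
force [-0.517  -0.3383  0.4346]
wrist_torque [ 0.0028 -0.0113 -0.015 ]
opening 0.0931
gripper_force 0.0
q [ 2.4730e-01  1.2100e-01  1.4996e+00  4.0000e-04  1.5224e+00 -1.0866e+00]
[[ 80.2 175.9]
 [116.4 255.1]
 [319.9 204.8]
 [300.9 115.7]
 [260.8 141.7]
 [278.5 210.1]]
```

View pics/w1a.png

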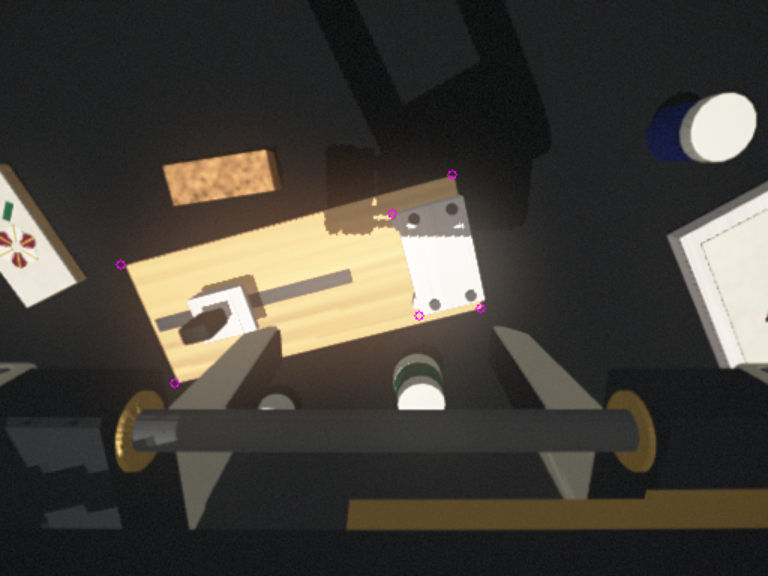

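The wrist view shows the holder with its near corners at about (127,265) and (180,382) in the enlarged picture, the bridge at (440,255) and the toe post at (207,325). My projected outline is within a few pixels, so I'll measure the lateral line numerically.

```bash
python3 - <<'E'
from h import *
import json
m=json.load(open('w1.json')); im=cv2.imread('pics/w1.png').astype(float)[:,:,1]
def fit(a,b,sgn,z,r=7,axis=1):
    # points along a->b; search perpendicular gradient
    a,b=np.array(a,float),np.array(b,float); d=(b-a)/np.linalg.norm(b-a); n=np.array([-d[1],d[0]])*sgn
    out=[]
    for t in np.linspace(0,np.linalg.norm(b-a),60):
        c=a+d*t; s=np.arange(-r,r+.1,.5); q=c+s[:,None]*n
        v=cv2.remap(im.astype(np.float32),q[:,0].astype(np.float32)[None],q[:,1].astype(np.float32)[None],cv2.INTER_LINEAR)[0]
        g=np.clip(np.diff(v),0,None); k=g.argmax(); w=g*(abs(np.arange(len(g))-k)<5)
        out.append(onz('wrist',*(c+n*((s[:-1]+.25)*w).sum()/w.sum()),z,m)[:2])
    return np.array(out)
up=fit((92,174),(210,141.5),1,.012); lo=fit((200,234.5),(262,219),-1,.012)
for n,E in(('near(-x) edge',up),('far edge',lo)):
    k=np.polyfit(E[:,1],E[:,0],1);r=E[:,0]-np.polyval(k,E[:,1]);ok=abs(r-np.median(r))<.002;k=np.polyfit(E[ok,1],E[ok,0],1)
    print(n,ok.sum(),'deg',np.degrees(np.arctan(k[0])),'x at .112',np.polyval(k,.112))
fr=fit((268,157),(277,203),-1,.0365)
print(np.median(fr,0))
for p,z in(((267,143),.0365),((279,208),.0365),((85,177),.012),((120,254.5),.012)): print(onz('wrist',*p,z,m))
# scene cam check: board edges
ims=cv2.imread('pics/scene0.png'); cv2.imwrite('pics/sc_crop.png',cv2.resize(ims[150:255,250:365],None,fx=5,fy=5,interpolation=cv2.INTER_CUBIC))
E
```

```text
near(-x) edge 60 deg -1.2659153184006016 x at .112 0.5140311644946954
far edge 60 deg -1.2423438253641816 x at .112 0.6425198992732948
[0.57957373 0.21333483]
[0.53039291 0.21721049 0.0365    ]
[0.62014698 0.21329372 0.0365    ]
[ 0.51880947 -0.04442999  0.012     ]
[ 0.64606158 -0.04161118  0.012     ]
```

arm_command([
  [[-0.14,-3.96,0,0,0,0],[-0.14,-3.96,0,0,0,0],[-0.14,-3.96,0,0,0,0],[-0.14,-3.96,0,0,0,0],[-0.14,-3.96,0,0,0,0],[-0.14,-3.96,0,0,0,0],[-0.14,-3.96,0,0,0,0],[-0.14,-3.96,-1.0,0,0,0],[-0.14,-3.96,-1.0,0,0,0],[-0.14,-3.96,-1.0,0,0,0],[-0.14,-3.96,-1.0,0,0,0],[-0.14,-3.96,-1.0,0,0,0]],
])

```text
t: 2.4
tool_pos: [0.5468, -0.28, 0.1327]
orientation: [0.366, 3.12, 0.0]
force: [0.2, 0.8, -0.5]
opening: 0.0931
gripper_force: 0.0
```

arm_command([
  [[0,0,0,0,0,0],[0,0,0,0,0,0],[0,0,0,0,0,0]],
])

```text
t: 2.65
tool_pos: [0.5469, -0.2784, 0.1329]
orientation: [-0.368, -3.12, -0.001]
force: [0.7, 1.5, 0.0]
opening: 0.0928
gripper_force: 0.0
```

```bash
python3 - <<'E'
from h import *
s=st(); m=eyes.camera_model('wrist'); im=eyes.read_camera('wrist'); 
R=cv2.Rodrigues(np.array(s['orientation']))[0]; print('closing ang',np.degrees(np.arctan2(R[1,1],R[0,1])))
a=np.radians(166.5);d=np.array([np.cos(a),np.sin(a)]);n=np.array([-d[1],d[0]]);c=np.array([.5464,-.2797])
P=[np.r_[c+i*.06*d+j*.03*n,.014] for i,j in((1,1),(1,-1),(-1,-1),(-1,1))]
v=im.copy()
for p in proj('wrist',P,m): cv2.circle(v,tuple(int(a) for a in np.round(p)),3,(255,0,255),1)
cv2.imwrite('pics/w2.png',cv2.resize(v,None,fx=1.5,fy=1.5))
E
```

```text
t 2.65
tool_pos [ 0.5469 -0.2784  0.1329]
orientation [-3.6820e-01 -3.1198e+00 -1.3000e-03]
force [0.7194 1.5239 0.0019]
wrist_torque [-0.0489 -0.0205 -0.0151]
opening 0.0928
gripper_force 0.0
q [-5.5480e-01  1.9450e-01  1.5088e+00  7.0000e-04  1.4389e+00 -1.8907e+00]
closing ang 76.53876357297108
```

View pics/w2.png

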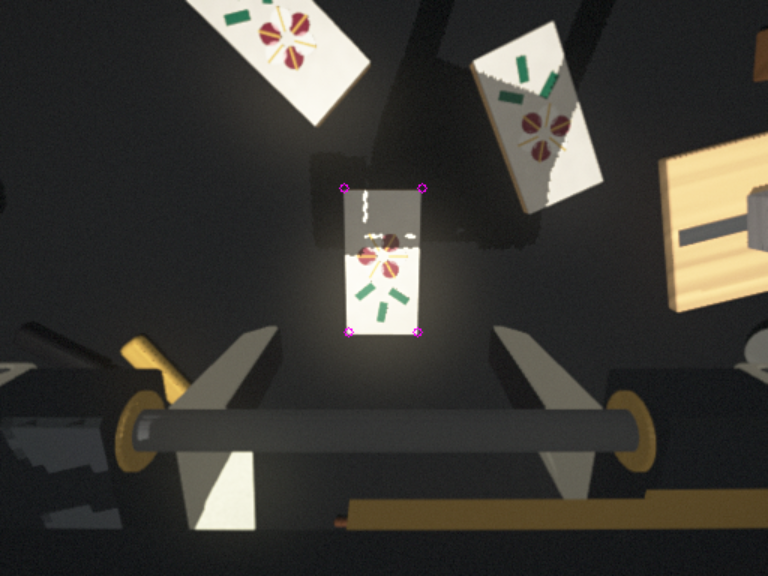

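The wrist picture shows the panel between the fingers at about (382,262), with its corners on my predicted marks, so I'm descending to grip it.

arm_command([
  [[0,-0.12,-2.0,0,0,0],[0,0,-2.0,0,0,0],[0,0,-2.0,0,0,0],[0,0,-2.0,0,0,0],[0,0,-2.0,0,0,0],[0,0,-1.4,0,0,0],[0,0,-0.8,0,0,0],[0,0,-0.5,0,0,0],[0,0,-0.2,0,0,0],[0,0,0,0,0,0]],
])

```text
t: 3.53
tool_pos: [0.5471, -0.281, 0.0044]
orientation: [0.369, 3.119, -0.0]
force: [0.7, 0.3, 0.2]
opening: 0.093
gripper_force: 0.0
```

arm_command([
  [[0,0,0,0,0,0],[0,0,0,0,0,0],[0,0,0,0,0,0],[0,0,0,0,0,0],[0,0,0,0,0,0],[0,0,0,0,0,0],[0,0,0,0,0,0],[0,0,0,0,0,0]],
], gripper=-0.2, squeeze=20)

```text
t: 4.2
tool_pos: [0.5466, -0.2812, 0.0038]
orientation: [-0.37, -3.12, -0.0]
force: [0.6, -0.5, -0.3]
opening: 0.0443
gripper_force: 0.0
```

```bash
python3 - <<'E'
from h import *
st()
w=eyes.read_camera('wrist');t=eyes.read_camera('top')
t=cv2.resize(t[100:245,270:420],(397,384),interpolation=cv2.INTER_CUBIC)
cv2.imwrite('pics/g1.png',cv2.resize(np.hstack([w[:, 60:452],t]),(789,384)))
E
```

```text
t 4.2
tool_pos [ 0.5466 -0.2812  0.0038]
orientation [-0.3698 -3.1197 -0.    ]
force [ 0.5954 -0.4964 -0.33  ]
wrist_torque [ 0.0306 -0.0269  0.0605]
opening 0.0443
gripper_force 0.0
q [-0.5585  0.3191  1.6095 -0.      1.2131 -1.8933]
```

View pics/g1.png

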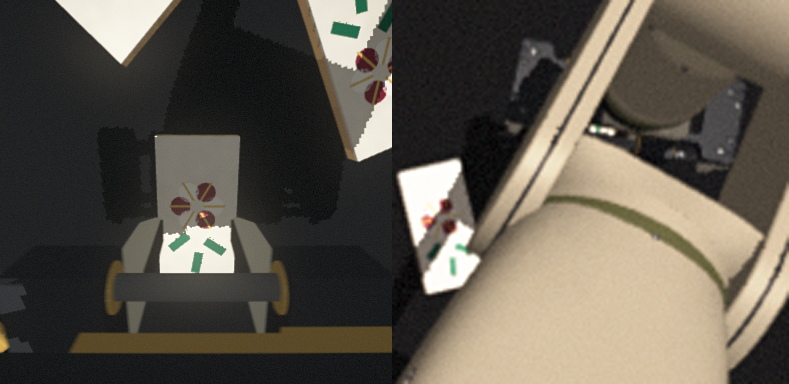

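The left half is the wrist view. It shows the panel at about (198,200) with the fingers beside it near (140,225) and (250,225), but the reported opening of 44 mm is less than the panel's 60 mm. I'll check that before moving on.

arm_command([
  [[0,0,0,0,0,0],[0,0,0,0,0,0],[0,0,0,0,0,0]],
])

```text
t: 4.55
tool_pos: [0.5466, -0.2812, 0.0038]
orientation: [-0.37, -3.12, -0.0]
force: [0.3, 0.1, -0.6]
opening: 0.0373
gripper_force: 0.0
```

```bash
python3 - <<'E'
from h import *
s=monitor.read_state(); R=cv2.Rodrigues(np.array(s['orientation']))[0];p=np.array(s['tool_pos']);m=eyes.camera_model('wrist')
o=s['opening']; 
for h in(.03,o/2): 
  for sg in(1,-1):
    q=[p+R@np.array([dx,sg*h,dz]) for dx,dz in((.0075,0),(-.0075,0),(.0075,-.019),(.0075,-.04))]
    print(round(h,4),sg,np.round((proj('wrist',q,m)-[60,0])*789/789).tolist())
v=eyes.read_camera('wrist'); cv2.imwrite('pics/g2.png',cv2.resize(v[100:300,150:370],None,fx=3.5,fy=3,interpolation=cv2.INTER_CUBIC))
E
```

```text
0.03 1 [[234.0, 201.0], [234.0, 219.0], [238.0, 210.0], [243.0, 221.0]]
0.03 -1 [[158.0, 201.0], [159.0, 219.0], [154.0, 210.0], [149.0, 221.0]]
0.0186 1 [[220.0, 201.0], [219.0, 219.0], [222.0, 210.0], [225.0, 221.0]]
0.0186 -1 [[172.0, 201.0], [173.0, 219.0], [170.0, 210.0], [167.0, 221.0]]
```

View pics/g2.png

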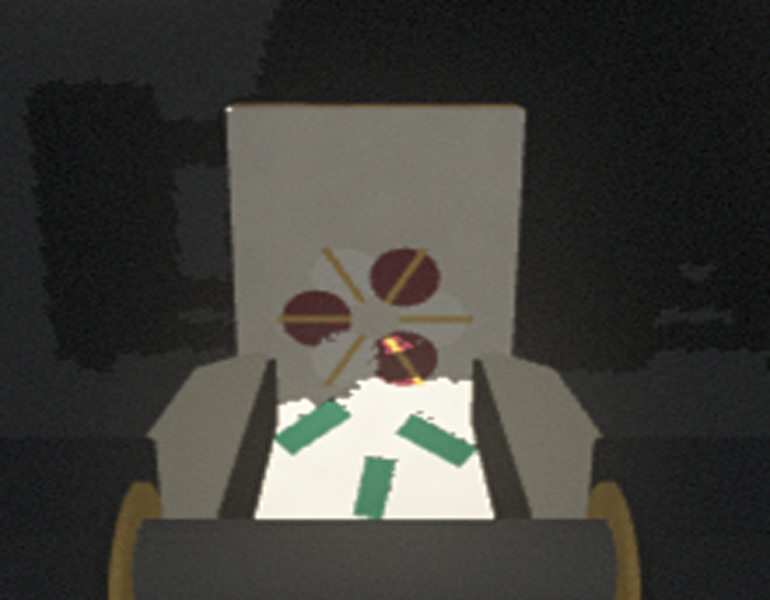

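The fingers overlap the panel from above without touching it, so the tips are higher than the TCP reading implies. They appear at a depth of about 175 mm, where 214 mm is expected. I'll check against the fixed scene camera with the reported fingertips projected in.

```bash
python3 - <<'E'
from h import *
s=monitor.read_state(); R=cv2.Rodrigues(np.array(s['orientation']))[0];p=np.array(s['tool_pos']);o=s['opening']
print(p,o)
v=eyes.read_camera('scene')
q=proj('scene',[p+R@np.array([0,sg*o/2,dz]) for sg in(1,-1) for dz in(0,-.04)]); print(q)
c=q.mean(0).astype(int); x0,y0=c[0]-65,c[1]-60
a=cv2.resize(v[y0:y0+100,x0:x0+130],None,fx=6,fy=6,interpolation=cv2.INTER_CUBIC)
for i,t in enumerate(q): cv2.circle(a,tuple(int(k) for k in (t-[x0,y0])*6+3),4,(255,0,255) if i%2==0 else (0,255,255),1)
cv2.imwrite('pics/s2.png',a)
E
```

```text
[ 0.54662802 -0.28114742  0.00383374] 0.03737439481523498
[[218.50491612 281.80645979]
 [217.55954277 275.94779114]
 [207.26698528 289.08212175]
 [205.97830213 283.39197773]]
```

View pics/s2.png

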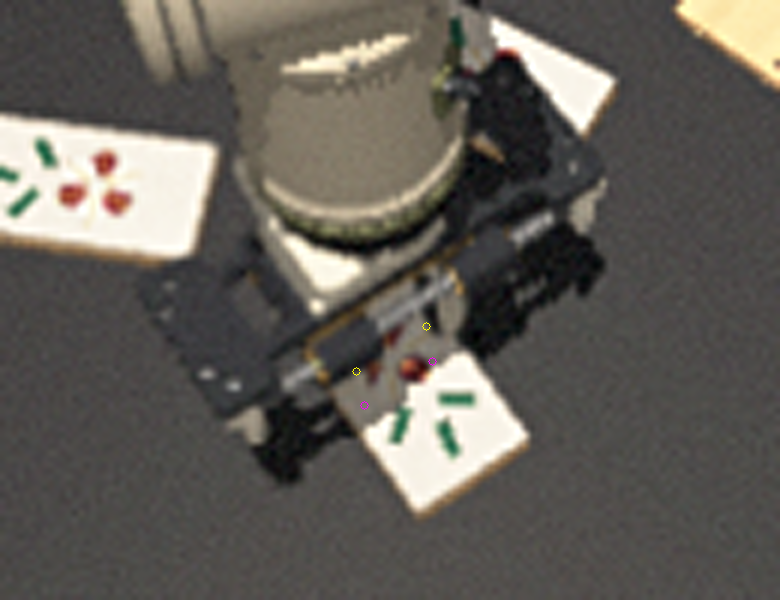

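The scene view shows the gripper over the panel, whose free end is at about (440,440). The visible right finger ends near (455,340), short of the projected TCP tip at (432,360). That supports the tips being higher than reported. I'll open and descend slowly by feel.

arm_command([
  [[0,0,0,0,0,0],[0,0,0,0,0,0],[0,0,0,0,0,0],[0,0,0,0,0,0],[0,0,0,0,0,0],[0,0,0,0,0,0],[0,0,0,0,0,0],[0,0,0,0,0,0],[0,0,0,0,0,0]],
], gripper=1)

```text
t: 5.4
tool_pos: [0.5466, -0.2812, 0.0038]
orientation: [0.37, 3.12, -0.0]
force: [-1.2, -0.1, -0.4]
opening: 0.0908
gripper_force: 0.0
```

arm_command([
  [[0,0,-0.1,0,0,0],[0,0,-0.1,0,0,0],[0,0,-0.1,0,0,0],[0,0,0,0,0,0]],
])

```text
t: 5.73
tool_pos: [0.5464, -0.281, 0.0004]
orientation: [-0.37, -3.119, -0.0]
force: [-0.0, 0.8, 0.0]
opening: 0.0931
gripper_force: 0.0
```

arm_command([
  [[0,0,-0.1,0,0,0],[0,0,-0.1,0,0,0],[0,0,-0.1,0,0,0],[0,0,0,0,0,0]],
])

```text
t: 6.07
tool_pos: [0.5464, -0.281, -0.0025]
orientation: [-0.37, -3.119, -0.0]
force: [-0.1, -0.1, 0.2]
opening: 0.0928
gripper_force: 0.0
```

arm_command([
  [[0,0,-0.15,0,0,0],[0,0,-0.15,0,0,0],[0,0,0,0,0,0]],
])

```text
t: 6.32
tool_pos: [0.5464, -0.281, -0.0056]
orientation: [-0.37, -3.119, -0.0]
force: [0.6, 0.6, -0.1]
opening: 0.0932
gripper_force: 0.0
```

No contact at -5.6 mm, so the true fingertips do end above the reported TCP. I'll keep probing downward.

arm_command([
  [[0,0,-0.15,0,0,0],[0,0,-0.15,0,0,0],[0,0,-0.1,0,0,0],[0,0,0,0,0,0]],
])

```text
t: 6.65
tool_pos: [0.5464, -0.281, -0.0096]
orientation: [-0.37, -3.119, -0.0]
force: [0.1, 0.2, -0.6]
opening: 0.093
gripper_force: 0.0
```

arm_command([
  [[0,0,-0.15,0,0,0],[0,0,-0.15,0,0,0],[0,0,-0.1,0,0,0],[0,0,0,0,0,0]],
])

```text
t: 6.98
tool_pos: [0.5464, -0.281, -0.0135]
orientation: [-0.37, -3.119, -0.0]
force: [0.5, 0.4, 0.4]
opening: 0.0927
gripper_force: 0.0
```

```bash
python3 - <<'E'
from h import *
from scipy.optimize import least_squares
import json
# where the fingertips are in the tool frame, from w1 (pose then)
m=json.load(open('w1.json'));R=cv2.Rodrigues(np.array([-.3711,-3.1182,.0001]))[0];p=np.array([.563,.1951,.1822])
for px,sg in(((185.3,218.7),-1),((329.3,217.3),1)):
    r=least_squares(lambda a:proj('wrist',p+R@np.array([a[0],sg*.0465,a[1]]),m)[0]-px,[0,0]); print(sg,r.x,r.cost)
E
```

```text
-1 [ 0.007688   -0.03602728] 1.6155871338926322e-26
1 [ 0.01084209 -0.04165208] 1.2924697071141057e-26
```

The finger end sits about 36–42 mm behind the reported TCP. Table contact should therefore come near TCP z = -0.038. I'll go on in finer steps.

arm_command([
  [[0,0,-0.2,0,0,0],[0,0,-0.2,0,0,0],[0,0,-0.2,0,0,0],[0,0,-0.2,0,0,0],[0,0,-0.1,0,0,0],[0,0,0,0,0,0]],
])

```text
t: 7.48
tool_pos: [0.5463, -0.281, -0.0227]
orientation: [-0.37, -3.119, -0.0]
force: [-1.2, -0.3, -0.9]
opening: 0.0932
gripper_force: 0.0
```

arm_command([
  [[0,0,-0.1,0,0,0],[0,0,-0.1,0,0,0],[0,0,-0.1,0,0,0],[0,0,-0.1,0,0,0],[0,0,0,0,0,0]],
])

```text
t: 7.9
tool_pos: [0.5465, -0.2811, -0.0264]
orientation: [-0.37, -3.119, -0.0]
force: [-0.7, -0.3, 0.4]
opening: 0.0934
gripper_force: 0.0
```

arm_command([
  [[0,0,-0.1,0,0,0],[0,0,-0.1,0,0,0],[0,0,-0.1,0,0,0],[0,0,0,0,0,0]],
])

```text
t: 8.23
tool_pos: [0.5464, -0.2811, -0.0295]
orientation: [-0.37, -3.119, -0.0]
force: [-0.1, -0.4, -0.2]
opening: 0.0932
gripper_force: 0.0
```

arm_command([
  [[0,0,-0.1,0,0,0],[0,0,-0.1,0,0,0],[0,0,0,0,0,0]],
])

```text
t: 8.48
tool_pos: [0.5465, -0.2811, -0.0315]
orientation: [-0.37, -3.119, -0.0]
force: [0.2, 0.3, 0.1]
opening: 0.093
gripper_force: 0.0
```

arm_command([
  [[0,0,-0.1,0,0,0],[0,0,-0.05,0,0,0],[0,0,0,0,0,0]],
])

```text
t: 8.73
tool_pos: [0.5465, -0.2811, -0.0329]
orientation: [-0.37, -3.12, -0.0]
force: [-0.5, -0.6, 0.9]
opening: 0.0932
gripper_force: 0.0
```

arm_command([
  [[0,0,-0.05,0,0,0],[0,0,-0.05,0,0,0],[0,0,0,0,0,0]],
])

```text
t: 8.98
tool_pos: [0.5466, -0.2811, -0.0338]
orientation: [-0.37, -3.12, -0.0]
force: [-0.2, -0.8, -0.3]
opening: 0.093
gripper_force: 0.0
```

arm_command([
  [[0,0,0,0,0,0],[0,0,0,0,0,0],[0,0,0,0,0,0],[0,0,0,0,0,0],[0,0,0,0,0,0],[0,0,0,0,0,0],[0,0,0,0,0,0],[0,0,0,0,0,0]],
], gripper=-0.2, squeeze=20)

```text
t: 9.65
tool_pos: [0.5467, -0.2811, -0.0336]
orientation: [0.37, 3.12, 0.0]
force: [1.0, -0.0, -0.2]
opening: 0.0598
gripper_force: 20.0
```

The panel is gripped: opening 59.8 mm at 20 N. Its underside is 33.6 mm above the reported TCP. Now I'll lift it, carry it and turn it over the holder.

arm_command([
  [[0,0,3.0,0,0,0],[0,0,3.0,0,0,0],[0,0,3.0,0,0,0],[0,0,3.0,0,0,0],[0.17,2.32,0,0,0,-4.18],[0.17,2.32,0,0,0,-4.18],[0.17,2.32,0,0,0,-4.18],[0.17,2.32,0,0,0,-4.18],[0.17,2.32,0,0,0,-4.18],[0.17,2.32,0,0,0,-4.18],[0.17,2.32,0,0,0,-4.18],[0.17,2.32,0,0,0,-4.18]],
])

```text
t: 10.65
tool_pos: [0.5598, -0.0944, 0.086]
orientation: [-1.257, -2.879, 0.0]
force: [-0.3, 0.1, -1.4]
opening: 0.0599
gripper_force: 20.0
```

arm_command([
  [[0.17,2.32,0,0,0,-4.18],[0.17,2.32,0,0,0,-4.18],[0.17,2.32,0,0,0,-4.18],[0.17,2.32,0,0,0,-4.18],[0.17,2.32,0,0,0,-4.18],[0.17,2.32,0,0,0,-4.18],[0.17,2.32,0,0,0,-4.18],[0.17,2.32,0,0,0,-4.18],[0.17,2.32,0,0,0,-4.18],[0.17,2.32,0,0,0,-4.18],[0,0,0,0,0,0],[0,0,0,0,0,0]],
])

```text
t: 11.65
tool_pos: [0.5768, 0.1375, 0.0859]
orientation: [-2.194, -2.248, 0.001]
force: [0.4, -0.9, -2.6]
opening: 0.0597
gripper_force: 20.0
```

```bash
cat > ang.py <<'E'
from h import *
s=st(); R=cv2.Rodrigues(np.array(s['orientation']))[0]; p=np.array(s['tool_pos'])
print('closing ang',np.degrees(np.arctan2(R[1,1],R[0,1])),'tool z',R[:,2],'lateral err mm',1000*(p[0]-(.5777-.0221*(p[1]-.112))),'holder y mm',1000*(p[1]-.112))
E
python3 ang.py; python3 - <<'E'
from h import *
import json
m=eyes.camera_model('wrist'); cv2.imwrite('pics/w3.png',eyes.read_camera('wrist')); json.dump({k:np.array(v).tolist() for k,v in m.items()},open('w3.json','w'))
E
```

```text
t 11.65
tool_pos [0.5768 0.1375 0.0859]
orientation [-2.1937e+00 -2.2483e+00  1.0000e-03]
force [ 0.4217 -0.8789 -2.5669]
wrist_torque [-0.1117 -0.0049 -0.0201]
opening 0.0597
gripper_force 19.9986
q [ 1.4760e-01  1.7670e-01  1.6167e+00 -1.0000e-04  1.3489e+00  1.2310e-01]
closing ang 1.4061537212758064 tool z [-7.22515157e-04 -1.86112162e-04 -9.99999722e-01] lateral err mm -0.3621338617418868 holder y mm 25.503761396712356
```

```bash
python3 - <<'E'
from h import *
import json
m=json.load(open('w3.json')); im=cv2.imread('pics/w3.png')[:,:,1].astype(np.float32)
R=cv2.Rodrigues(np.array([-2.1937,-2.2483,.001]))[0];p=np.array([.5768,.1375,.0859]); zt=.1335
W=lambda dx,dy:np.r_[(p+R@np.array([dx,dy,0]))[:2],zt]
for sg in(1,-1):
    out=[]
    for dx in np.linspace(.015,.055,40):
        s=np.arange(-.006,.0061,.0003); q=proj('wrist',[W(dx,sg*(.03+k)) for k in s],m).astype(np.float32)
        v=cv2.remap(im,q[:,0][None],q[:,1][None],cv2.INTER_LINEAR)[0]; g=np.abs(np.diff(cv2.GaussianBlur(v[None],(5,1),1)[0])); k=g.argmax(); out.append((dx,sg*(.03+s[k]+.00015),g[k]))
    o=np.array(out); k=np.polyfit(o[:,0],o[:,1],1); print(sg,'y offset mm at dx=.035',np.median(o[:,1])*1e3,'slope deg',np.degrees(k[0]),'contrast',np.median(o[:,2]),'std',np.std(o[:,1]-np.polyval(k,o[:,0]))*1e3)
out=[]
for dy in np.linspace(-.022,.022,30):
    s=np.arange(.05,.07,.0003); q=proj('wrist',[W(k,dy) for k in s],m).astype(np.float32)
    v=cv2.remap(im,q[:,0][None],q[:,1][None],cv2.INTER_LINEAR)[0]; g=np.abs(np.diff(v)); out.append(s[g.argmax()])
print('front end dx mm',np.median(out)*1e3,np.std(out)*1e3)
print('panel corners px',proj('wrist',[W(.06,.03),W(.06,-.03)],m))
E
```

```text
1 y offset mm at dx=.035 31.049999999999997 slope deg 4.8673463425382035 contrast 28.379058837890625 std 1.5965046247617163
-1 y offset mm at dx=.035 -34.349999999999994 slope deg -0.23582104372762547 contrast 21.55908966064453 std 1.0414415341454126
front end dx mm 60.20000000000006 6.938893903907228e-15
panel corners px [[307.86200036 142.00676731]
 [201.43088123 142.10007902]]
```

The panel's front end measures 60.2 mm ahead of the tool axis (60 expected), so it is centred in the grip. Now I'll lower it to the board.

arm_command([
  [[0.04,0,-1.5,0,0,-0.15],[0,0,-2.0,0,0,0],[0,0,-2.0,0,0,0],[0,0,-2.0,0,0,0],[0,0,-1.5,0,0,0],[0,0,-0.8,0,0,0],[0,0,-0.4,0,0,0],[0,0,-0.2,0,0,0],[0,0,-0.1,0,0,0],[0,0,0,0,0,0]],
])

```text
t: 12.53
tool_pos: [0.5785, 0.1363, -0.0177]
orientation: [2.2, 2.242, 0.002]
force: [0.2, 0.1, -2.1]
opening: 0.0597
gripper_force: 20.0
```

arm_command([
  [[0,0,-0.1,0,0,0],[0,0,-0.05,0,0,0],[0,0,0,0,0,0]],
])

```text
t: 12.78
tool_pos: [0.578, 0.1365, -0.0196]
orientation: [2.2, 2.242, 0.001]
force: [0.3, -0.5, -2.7]
opening: 0.0595
gripper_force: 20.0
```

arm_command([
  [[0,0,-0.1,0,0,0],[0,0,-0.05,0,0,0],[0,0,0,0,0,0],[0,0,0,0,0,0]],
])

```text
t: 13.12
tool_pos: [0.5777, 0.1364, -0.0217]
orientation: [2.2, 2.243, 0.0]
force: [0.3, -0.1, -1.2]
opening: 0.0596
gripper_force: 20.0
```

arm_command([
  [[0,0,-0.05,0,0,0],[0,0,0,0,0,0],[0,0,0,0,0,0]],
])

```text
t: 13.37
tool_pos: [0.5777, 0.1365, -0.0217]
orientation: [2.2, 2.243, 0.0]
force: [-3.4, -0.2, 5.5]
opening: 0.06
gripper_force: 20.0
```

```bash
python3 ang.py
```

```text
t 13.3667
tool_pos [ 0.5777  0.1365 -0.0217]
orientation [2.2    2.2426 0.    ]
force [-3.3924 -0.1523  5.4682]
wrist_torque [-0.0845  0.6884  0.0224]
opening 0.06
gripper_force 19.9982
q [ 0.1456  0.3011  1.6836 -0.      1.1568  0.1265]
closing ang 1.0987948769026332 tool z [ 6.07373666e-06 -5.09895855e-07 -1.00000000e+00] lateral err mm 0.5064001444398114 holder y mm 24.474477625387973
```

Contact came at TCP z = -21.7 mm, as predicted, so the panel is on the board. I'll ease off slightly and slide toward the lip.

arm_command([
  [[-0.05,0,0.04,0,0,0.15],[0,0,0,0,0,0],[-0.004,0.2,0,0,0,0],[-0.004,0.2,0,0,0,0],[-0.004,0.2,0,0,0,0],[-0.004,0.2,0,0,0,0],[-0.004,0.2,0,0,0,0],[0,0,0,0,0,0]],
])

```text
t: 14.03
tool_pos: [0.5771, 0.147, -0.0216]
orientation: [2.197, 2.246, 0.001]
force: [0.3, -0.3, 1.9]
opening: 0.06
gripper_force: 20.0
```

arm_command([
  [[-0.004,0.15,0,0,0,0],[-0.004,0.15,0,0,0,0],[-0.002,0.1,0,0,0,0],[-0.002,0.1,0,0,0,0],[0,0,0,0,0,0]],
])

```text
t: 14.45
tool_pos: [0.5769, 0.1516, -0.0217]
orientation: [2.197, 2.245, 0.0]
force: [-0.1, -1.4, 2.9]
opening: 0.0598
gripper_force: 20.0
```

arm_command([
  [[-0.002,0.1,0,0,0,0],[-0.002,0.1,0,0,0,0],[-0.002,0.1,0,0,0,0],[-0.002,0.1,0,0,0,0],[0,0,0,0,0,0]],
])

```text
t: 14.87
tool_pos: [0.5768, 0.1556, -0.0216]
orientation: [2.197, 2.245, 0.0]
force: [0.2, -2.5, 3.9]
opening: 0.0596
gripper_force: 20.0
```

arm_command([
  [[-0.002,0.1,0.03,0,0,0],[-0.002,0.1,0,0,0,0],[-0.002,0.1,0,0,0,0],[-0.002,0.1,0,0,0,0],[0,0,0,0,0,0]],
])

```text
t: 15.28
tool_pos: [0.5764, 0.1598, -0.0216]
orientation: [-2.197, -2.245, 0.0]
force: [-0.1, -0.5, 1.2]
opening: 0.0596
gripper_force: 20.0
```

arm_command([
  [[-0.002,0.1,0,0,0,0],[-0.002,0.1,0,0,0,0],[-0.002,0.1,0,0,0,0],[0,0,0,0,0,0]],
])

```text
t: 15.62
tool_pos: [0.5764, 0.1628, -0.0216]
orientation: [-2.197, -2.245, 0.0]
force: [0.2, -0.2, 1.1]
opening: 0.0597
gripper_force: 20.0
```

arm_command([
  [[-0.002,0.1,0,0,0,0],[-0.002,0.1,0,0,0,0],[-0.002,0.1,0,0,0,0],[0,0,0,0,0,0]],
])

```text
t: 15.95
tool_pos: [0.5763, 0.1658, -0.0216]
orientation: [-2.197, -2.245, 0.0]
force: [-0.1, 0.1, -1.0]
opening: 0.0599
gripper_force: 20.0
```

arm_command([
  [[-0.002,0.08,0,0,0,0],[-0.002,0.08,0,0,0,0],[-0.002,0.09,0,0,0,0],[0,0,0,0,0,0]],
])

```text
t: 16.28
tool_pos: [0.5763, 0.1676, -0.0216]
orientation: [2.197, 2.245, -0.001]
force: [-0.0, -2.8, -1.8]
opening: 0.0601
gripper_force: 20.0
```

arm_command([
  [[0,0.05,0,0,0,0],[0,0,0,0,0,0],[0,0,0,0,0,0]],
])

```text
t: 16.53
tool_pos: [0.5762, 0.1679, -0.0217]
orientation: [2.197, 2.245, -0.001]
force: [-0.6, -4.5, -0.4]
opening: 0.0598
gripper_force: 20.0
```

arm_command([
  [[0,0.05,0,0,0,0],[0,0,0,0,0,0],[0,0,0,0,0,0]],
])

```text
t: 16.78
tool_pos: [0.5763, 0.1683, -0.0216]
orientation: [2.197, 2.245, -0.002]
force: [-1.8, -5.8, -2.0]
opening: 0.0595
gripper_force: 20.0
```

The force rises about 4–5 N/mm while the panel still moves, which is the sprung stop. It was met near TCP y = 0.1672, about 15 mm in from the lip. I'll release, rise and go to the post.

arm_command([
  [[0,0,0,0,0,0],[0,0,0,0,0,0],[0,0,0,0,0,0],[0,0,0,0,0,0],[0,0,2.0,0,0,0],[0,0,2.0,0,0,0],[0,0,2.0,0,0,0],[0,0,2.0,0,0,0],[0.03,-1.4,1.0,0,0,0],[0.03,-1.4,0,0,0,0],[0.03,-1.4,0,0,0,0],[0.03,-1.4,0,0,0,0]],
], gripper=0.7)

```text
t: 17.78
tool_pos: [0.5767, 0.1109, 0.067]
orientation: [-2.197, -2.244, 0.003]
force: [-0.3, -0.1, -0.2]
opening: 0.0793
gripper_force: 0.0
```

arm_command([
  [[0.03,-1.4,0,0,0,0],[0.03,-1.4,0,0,0,0],[0.04,-1.4,0,0,0,0],[0.04,-1.4,0,0,0,0],[0.04,-1.4,0,0,0,0],[0.04,-1.4,0,0,0,0],[0,0,0,0,0,0],[0,0,0,0,0,0]],
])

```text
t: 18.45
tool_pos: [0.58, 0.028, 0.0686]
orientation: [-2.199, -2.244, -0.0]
force: [0.3, 0.1, 0.3]
opening: 0.0791
gripper_force: 0.0
```

```bash
python3 ang.py; python3 - <<'E'
from h import *
import json
m=eyes.camera_model('wrist'); w=eyes.read_camera('wrist'); t=eyes.read_camera('scene')
cv2.imwrite('pics/w4.png',w); cv2.imwrite('pics/t4.png',t)
json.dump({k:np.array(v).tolist() for k,v in m.items()},open('w4.json','w'))
print('post top px',proj('wrist',[[.5796,.0275,.078],[.5877,.0277,.078],[.5715,.0273,.078]],m))
a=cv2.resize(t[150:255,245:375],(396,320),interpolation=cv2.INTER_CUBIC)
cv2.imwrite('pics/v4.png',np.hstack([cv2.resize(w[60:320,100:420],(394,320)),a]))
E
```

```text
t 18.45
tool_pos [0.58   0.028  0.0686]
orientation [-2.1990e+00 -2.2436e+00 -4.0000e-04]
force [0.2861 0.0795 0.2994]
wrist_torque [-0.0964  0.0586  0.0167]
opening 0.0791
gripper_force 0.0
q [-4.0100e-02  1.6030e-01  1.6682e+00  2.0000e-04  1.3130e+00 -6.0300e-02]
closing ang 1.1511035259659583 tool z [ 1.22920660e-04  2.17913974e-04 -9.99999969e-01] lateral err mm 0.43680275256763323 holder y mm -83.95454394112251
post top px [[254.66369825 216.78705422]
 [265.30107175 216.73002303]
 [244.02723356 216.84331554]]
```

View pics/v4.png

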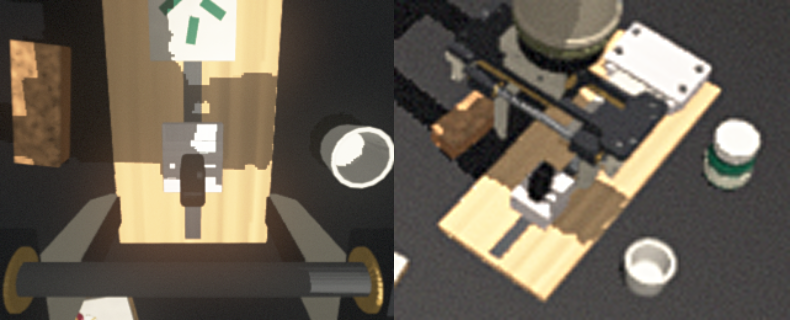

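The left half is the wrist view: the toe post is centred between the fingers at about (192,185), and the panel's end is visible at (193,55). The right half is the scene view: the panel is out of sight behind the gripper, and the cup (650,265), jar (732,150) and block (462,122) are undisturbed. Now I'll descend onto the post.

arm_command([
  [[-0.03,0,-1.2,0,0,0.1],[0,0,-1.2,0,0,0],[0,0,-1.2,0,0,0],[0,0,-1.0,0,0,0],[0,0,-0.7,0,0,0],[0,0,-0.4,0,0,0],[0,0,-0.2,0,0,0],[0,0,0,0,0,0]],
])

```text
t: 19.22
tool_pos: [0.5793, 0.029, 0.009]
orientation: [-2.195, -2.247, 0.001]
force: [0.0, 0.6, -0.5]
opening: 0.0791
gripper_force: 0.0
```

arm_command([
  [[0,0,0,0,0,0],[0,0,0,0,0,0],[0,0,0,0,0,0],[0,0,0,0,0,0],[0,0,0,0,0,0],[0,0,0,0,0,0],[0,0,0,0,0,0],[0,0,0,0,0,0],[0,0,0,0,0,0],[0,0,0,0,0,0],[0,0,0,0,0,0],[0,0,0,0,0,0]],
], gripper=-1, squeeze=30)

```text
t: 20.22
tool_pos: [0.5796, 0.0289, 0.0095]
orientation: [-2.195, -2.247, -0.0]
force: [0.8, 0.9, 0.2]
opening: 0.016
gripper_force: 30.0
```

arm_command([
  [[-0.005,0.2,0,0,0,0],[-0.009,0.4,0,0,0,0],[-0.011,0.5,0,0,0,0],[-0.011,0.5,0,0,0,0],[-0.011,0.5,0,0,0,0],[-0.011,0.5,0,0,0,0],[-0.011,0.5,0,0,0,0],[-0.011,0.5,0,0,0,0],[-0.009,0.4,0,0,0,0],[-0.007,0.3,0,0,0,0],[-0.005,0.2,0,0,0,0],[-0.002,0.1,0,0,0,0]],
])

```text
t: 21.22
tool_pos: [0.5786, 0.0735, 0.0095]
orientation: [2.195, 2.246, -0.003]
force: [0.4, -8.1, -0.7]
opening: 0.0157
gripper_force: 30.0
```

arm_command([
  [[-0.002,0.1,0,0,0,0],[-0.002,0.1,0,0,0,0],[-0.002,0.1,0,0,0,0],[-0.002,0.1,0,0,0,0]],
])

```text
t: 21.55
tool_pos: [0.5785, 0.0772, 0.0095]
orientation: [2.195, 2.246, -0.003]
force: [0.2, -8.4, -0.1]
opening: 0.0159
gripper_force: 30.0
```

arm_command([
  [[-0.002,0.1,0,0,0,0],[-0.002,0.1,0,0,0,0],[-0.002,0.1,0,0,0,0]],
])

```text
t: 21.8
tool_pos: [0.5785, 0.0802, 0.0095]
orientation: [2.195, 2.246, -0.003]
force: [-0.4, -7.8, 0.3]
opening: 0.0156
gripper_force: 30.0
```

arm_command([
  [[-0.001,0.05,0,0,0,0],[-0.001,0.05,0,0,0,0],[-0.001,0.05,0,0,0,0]],
])

```text
t: 22.05
tool_pos: [0.5785, 0.0817, 0.0095]
orientation: [2.195, 2.246, -0.003]
force: [0.8, -8.3, 0.0]
opening: 0.0162
gripper_force: 30.0
```

arm_command([
  [[-0.001,0.05,0,0,0,0],[-0.001,0.05,0,0,0,0]],
])

```text
t: 22.22
tool_pos: [0.5784, 0.0827, 0.0096]
orientation: [2.195, 2.246, -0.003]
force: [1.3, -7.5, 0.8]
opening: 0.0161
gripper_force: 30.0
```

arm_command([
  [[-0.001,0.05,0,0,0,0]],
])

```text
t: 22.3
tool_pos: [0.5784, 0.0832, 0.0095]
orientation: [2.195, 2.246, -0.003]
force: [0.3, -7.7, 0.9]
opening: 0.0156
gripper_force: 30.0
```

arm_command([
  [[-0.001,0.05,0,0,0,0],[-0.001,0.05,0,0,0,0]],
])

```text
t: 22.47
tool_pos: [0.5784, 0.0841, 0.0095]
orientation: [2.195, 2.246, -0.003]
force: [0.8, -9.5, -0.0]
opening: 0.0165
gripper_force: 30.0
```

arm_command([
  [[-0.001,0.04,0,0,0,0],[0,0,0,0,0,0]],
])

```text
t: 22.63
tool_pos: [0.5784, 0.0844, 0.0095]
orientation: [2.195, 2.245, -0.003]
force: [-0.1, -8.9, 0.5]
opening: 0.016
gripper_force: 30.0
```

arm_command([
  [[-0.001,0.05,0,0,0,0],[0,0,0,0,0,0]],
])

```text
t: 22.8
tool_pos: [0.5784, 0.0848, 0.0095]
orientation: [2.195, 2.245, -0.003]
force: [0.4, -9.5, 1.0]
opening: 0.0161
gripper_force: 30.0
```

arm_command([
  [[-0.001,0.05,0,0,0,0],[0,0,0,0,0,0]],
])

```text
t: 22.97
tool_pos: [0.5783, 0.0851, 0.0095]
orientation: [2.195, 2.245, -0.004]
force: [0.5, -9.2, 0.9]
opening: 0.016
gripper_force: 30.0
```

arm_command([
  [[-0.001,0.05,0,0,0,0],[0,0,0,0,0,0]],
])

```text
t: 23.13
tool_pos: [0.5783, 0.0853, 0.0095]
orientation: [2.194, 2.245, -0.004]
force: [0.6, -10.7, 0.8]
opening: 0.0156
gripper_force: 30.0
```

arm_command([
  [[0,0,0,0,0,0]],
])

```text
t: 23.22
tool_pos: [0.5783, 0.0854, 0.0095]
orientation: [2.195, 2.245, -0.004]
force: [-1.4, -12.2, 0.8]
opening: 0.0159
gripper_force: 30.0
```

arm_command([
  [[0,0,0,0,0,0]],
])

```text
t: 23.3
tool_pos: [0.5783, 0.0853, 0.0095]
orientation: [2.195, 2.245, -0.004]
force: [0.3, -11.9, 1.0]
opening: 0.0161
gripper_force: 30.0
```

arm_command([
  [[0,0,0,0,0,0]],
])

```text
t: 23.38
tool_pos: [0.5784, 0.0853, 0.0096]
orientation: [2.195, 2.245, -0.004]
force: [-0.9, -11.1, 1.1]
opening: 0.0159
gripper_force: 30.0
```

arm_command([
  [[-0.001,0.04,0,0,0,0],[-0.001,0.03,0,0,0,0],[0,0,0,0,0,0],[0,0,0,0,0,0]],
])

```text
t: 23.72
tool_pos: [0.5783, 0.0856, 0.0095]
orientation: [2.194, 2.245, -0.005]
force: [-0.3, -12.3, -0.2]
opening: 0.016
gripper_force: 30.0
```

arm_command([
  [[0,0,0,0,0,0]],
])

```text
t: 23.8
tool_pos: [0.5783, 0.0856, 0.0095]
orientation: [2.194, 2.244, -0.005]
force: [-1.8, -13.2, 1.1]
opening: 0.0159
gripper_force: 30.0
```

arm_command([
  [[0,0,0,0,0,0]],
])

```text
t: 23.88
tool_pos: [0.5783, 0.0856, 0.0095]
orientation: [2.195, 2.245, -0.005]
force: [-0.0, -13.1, 1.0]
opening: 0.0158
gripper_force: 30.0
```

arm_command([
  [[0,0,0,0,0,0]],
])

```text
t: 23.97
tool_pos: [0.5784, 0.0856, 0.0096]
orientation: [2.194, 2.245, -0.005]
force: [1.0, -13.0, 1.1]
opening: 0.016
gripper_force: 30.0
```

The preload is about 12.9 N total minus 8 N toe friction, so roughly 5 N. I'll take some of the arm's spring out, release and retreat upward.

arm_command([
  [[0,-0.13,0,0,0,0],[0,0,0,0,0,0],[0,0,0,0,0,0]],
])

```text
t: 24.22
tool_pos: [0.5784, 0.0856, 0.0096]
orientation: [2.195, 2.246, -0.002]
force: [0.3, -8.5, 0.6]
opening: 0.0158
gripper_force: 30.0
```

arm_command([
  [[0,0,0,0,0,0],[0,0,0,0,0,0],[0,0,0,0,0,0],[0,0,0,0,0,0],[0,0,0,0,0,0],[0,0,0,0,0,0]],
], gripper=0.2)

```text
t: 24.72
tool_pos: [0.5782, 0.0874, 0.0095]
orientation: [-2.195, -2.248, -0.0]
force: [-0.4, -0.1, 0.6]
opening: 0.0513
gripper_force: 0.0
```

arm_command([
  [[0,0,1.0,0,0,0],[0,0,2.0,0,0,0],[0,0,2.0,0,0,0],[0,0,2.0,0,0,0],[0,0,2.0,0,0,0],[-1.0,-3.0,1.0,0,0,0],[-1.0,-3.5,1.0,0,0,0],[-1.0,-3.5,0,0,0,0],[-1.0,-3.5,0,0,0,0],[-1.0,-3.5,0,0,0,0],[-1.0,-3.5,0,0,0,0],[0,0,0,0,0,0]],
])

```text
t: 25.72
tool_pos: [0.5169, -0.1234, 0.1206]
orientation: [2.199, 2.241, -0.003]
force: [-0.6, 0.2, 0.4]
opening: 0.0558
gripper_force: 0.0
```

```bash
python3 - <<'E'
from h import *
st()
a=eyes.read_camera('top'); cv2.imwrite('pics/top5.png',a); b=cv2.imread('pics/top0.png')
f=lambda y,x,z:[.5777-.0221*(y)+x,.112+y,z]
# profile along holder axis at x=-15mm (beside post): BGR on z=.026 (panel top) 
for x in(-.026,.026):
  ys=np.arange(-.09,.13,.005); q=proj('top',[f(y,x,.026) for y in ys]).astype(np.float32)
  v=cv2.remap(a,q[:,0][None],q[:,1][None],cv2.INTER_LINEAR)[0]
  print(x,[(int(round(y*1000)),int(c[0])) for y,c in zip(ys,v)])
# moved objects? compare jar/cup/block regions
for n,(r0,r1,c0,c1) in dict(jar=(84,114,142,172),cup=(84,110,205,230),block=(178,198,184,228),A=(155,215,268,310)).items():
  d=np.abs(a[r0:r1,c0:c1].astype(int)-b[r0:r1,c0:c1]); print(n,d.mean().round(1),np.percentile(d,95))
cv2.imwrite('pics/fin.png',cv2.resize(a[80:205,115:265],None,fx=4.6,fy=4.6,interpolation=cv2.INTER_CUBIC))
E
```

```text
t 25.7167
tool_pos [ 0.5169 -0.1234  0.1206]
orientation [ 2.1986  2.241  -0.0027]
force [-0.6267  0.1759  0.3592]
wrist_torque [-0.0476  0.083   0.0063]
opening 0.0558
gripper_force 0.0
q [-0.3289 -0.0185  1.7572 -0.0025  1.4016 -0.3476]
-0.026 [(-90, 182), (-85, 179), (-80, 158), (-75, 157), (-70, 162), (-65, 161), (-60, 161), (-55, 163), (-50, 160), (-45, 149), (-40, 78), (-35, 73), (-30, 73), (-25, 73), (-20, 74), (-15, 76), (-10, 72), (-5, 150), (0, 231), (5, 188), (10, 223), (15, 230), (20, 233), (25, 231), (30, 228), (35, 233), (40, 231), (45, 231), (50, 229), (55, 226), (60, 226), (65, 229), (70, 223), (75, 227), (80, 227), (85, 229), (90, 230), (95, 231), (100, 195), (105, 239), (110, 241), (115, 241), (120, 242), (125, 243)]
0.026 [(-90, 160), (-85, 161), (-80, 159), (-75, 155), (-70, 155), (-65, 156), (-60, 156), (-55, 155), (-50, 156), (-45, 155), (-40, 180), (-35, 197), (-30, 205), (-25, 211), (-20, 196), (-15, 195), (-10, 192), (-5, 180), (0, 217), (5, 227), (10, 228), (15, 231), (20, 231), (25, 230), (30, 229), (35, 233), (40, 231), (45, 231), (50, 230), (55, 232), (60, 230), (65, 230), (70, 230), (75, 229), (80, 227), (85, 228), (90, 228), (95, 231), (100, 207), (105, 202), (110, 237), (115, 237), (120, 235), (125, 238)]
jar 2.8 8.0
cup 3.0 8.0
block 45.0 178.0
A 71.3 233.0
```

```bash
python3 -c "
from plant import ticket; print(ticket.close_job())"
```

```text
the job is handed in; nothing more can be done
None
```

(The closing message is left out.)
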